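Clear the sauce pots and put the serving board away

ROBOT

A 6-joint arm with a two-finger parallel gripper is mounted at the origin on the work surface. World frame = base frame: x ahead of the robot, y to its left, z up, the work surface at z = 0. Lengths are in m, angles in rad, forces in N, time in s.
With the tool pointing down it reaches from about 0.375 to 0.925 m from the base axis. Payload 5.7 kg.
Tool frame: the origin (TCP) lies on the centre line of the jaws, within the pads' length; the fingertips stand 8 mm ahead of it and the grasp point (between the pads) lies 11 mm behind it; z points along the fingers, y is the direction in which the jaws open and shut (so a half turn about z gives the same grasp; the last joint's range is limited). The gripper opens to 85 mm and grips with 20 to 120 N. Pads are 22 mm wide; open, the fingers measure 114 mm over their backs; the gripper's body (76 mm by 85 mm) begins 54 mm behind the grasp point. The pads swing forward as they close: fully open they stand 13 mm farther back than shut.
Start: joints at [-1.306, 0.359, 1.51, -0, 1.272, -0.115], TCP at [0.222, -0.557, 0.239] pointing down, gripper open.
Joint ranges: [-2.97, 2.97], [-1.01, 2.36], [0.21, 2.38], [-0.96, 4.11], [0.2, 2.71], [-2.98, 2.98]. Speed limits (rad/s): [2.39, 2.39, 3.14, 3.14, 3.14, 3.14].

INTERFACE

Orientations are given as a unit quaternion [x, y, z, w].
In Python, from station import * gives the robot as it stands.
- The arm moves only by the tool servo_tool, never from a script. Its argument "commands" is a list of rows, each a list of 3 entries, a list of its own where there are three numbers: the shift along the world's x, y, z in cm, then the turn about the world's z in rad, then the opening, from 0 (shut) to 1 (fully open). In form: [[[x, y, z], spin, hand], ...]. A call has exactly 10 rows; each row is the pose to reach, as a shift and turn from the pose commanded when the call began; what a row does not reach only later rows make up. A row lasts 1/10 s, in which the tool goes at most 50 mm and 8.59 degrees, less where a joint would pass 70% of its speed; a pose out of reach is approached as far as the arm can. A call with a gripper value outside its range is refused whole. The fingers move at their own pace and stop on an object; "force" is the grip in N (left out, the last holds). Time passes only in rows, so rows that repeat a pose let the fingers close, or fill a call up. It gives the time, the measured TCP pose, the force and the opening at its end, in the units of the state.
- sense(): the state, without advancing time (a new reading comes with each control period).
- capture(name): name is "scene" or "top" or "wrist"; returns the picture (480x640x3 uint8, red, green, blue); there is no depth.
- camera_info(name): a dict with "intrinsics" (3x3 intrinsics, pixels), "D" ([k1, k2, p1, p2, k3] as OpenCV has them; the pictures are not rectified), "rvec" (rotation vector, rad) and "tvec" (3), from world to camera coordinates, as OpenCV has them. Camera axes: x right, y down, z forward; pixel columns grow to the right and rows downward; lengths in m; the calibration is good to about 2 mm. A picture is of the moment at which its call begins: read the wrist's pose just before it. camera_info takes no time and is no camera call; for the wrist camera it gives the pose at the moment of the call.
- job_done(): hands the job in, once; it reports no verdict.
Trained networks look in the newest picture that a camera, given by its name, has taken for a name from the list of things; names that differ only in an ending like _2 or _b are one class to them, and where a whole thing is asked for, a point or a joint stands for the part that bears it (a point fixed in the world has none). Each returns a list of dicts, best first, with "score" (0 to 1); they miss things now and then, are a little off and sometimes report something else, mostly with a low value. They report only what shows in the picture. A call takes as long as a camera call. They do not tell look-alikes from the thing itself.
- search_frame(camera, thing): "location" ([x, y, z] in m, in world coordinates, good to about 4 mm: the middle of the surface that is visible of it).
- outline_of(camera, thing): "pixels" (480x640 bool, what is visible of it).
- place_of(camera, thing): "location" ([x, y, z] in m, in world coordinates, good to about 4 mm: a listed point, or the origin of a listed thing).
The state is a dict: "clock": time; "joint_positions": joint angles; "qvel": joint speeds; "effort": joint torques, N m; "ee_pos": TCP position; "tcp_rot": TCP orientation; "wrist_force": force on the tool from outside, world axes, zero at the start; "moment": the same for the moment, N m; "opening": opening from 0.0 (shut) to 1.0 (fully open).
Only numpy, scipy, OpenCV 4.12 (cv2) and the standard library are available. Lean on these libraries where they do the work, as an engineer would, in place of code of your own. Each camera call takes 0.05 s, during which the arm holds its last target. There are 200 camera calls.

TASK

The serving board lying under the three sauce pots has to go on the stack of boards: first move all three pots off it into the drip tray, then lay the board on top of the stack, lined up with it and pushed up against the rack's end fence and side fence. Finally stand each pot in the middle of the white plastic mat of its own shape and size: large round pot on the large round mat, small round pot on the small round mat, square pot on the square mat. Keep the pots upright all the time, and set everything down rather than dropping it.

Things in the scene. Friction and masses are not known exactly. Their poses are not given: they have to be found in the camera images.
- pot_large_center (a point): lidded large round clay sauce pot with straight sides, 66 mm in diameter, 60 mm high plus a small 9 mm lid knob, standing upright on the serving board; this point is its centre, half-way up the 60 mm; z points up, 0.2 to 0.35 kg. The pots stand in a row along the board, about 85 mm apart, in an order that varies; grip each across the board's width, where both sides are free.
- pot_small_center (a point): lidded small round clay sauce pot with straight sides, 44 mm in diameter, 50 mm high plus a small 9 mm lid knob, standing upright on the serving board; this point is its centre, half-way up the 50 mm; z points up, 0.09 to 0.16 kg
- pot_square_center (a point): lidded square clay sauce pot with straight sides, 52 x 52 mm, 56 mm high plus a small 9 mm lid knob, standing upright on the serving board; this point is its centre, half-way up the 56 mm; z points up; x and y are square to its sides, roughly along and across the board, 0.15 to 0.27 kg
- board_center (a point): loose wooden serving board, 250 mm (x) x 56 mm (y) x 16 mm thick (z up), about 0.16 kg, under the pots, lying on the three mats; this point is its centre. Grip it at mid-length across its width by the upper 12 mm of its edges, so that the fingertips touch neither the mats beside it nor later the boards below it.
- mat_large: large round white plastic mat, 100 mm in diameter, 6 mm thick, on a flat dark steel stand 310 x 110 x 10 mm; the three mats lie in a row along the stand, 97 mm apart. Origin at the centre of its underside, top face 6 mm higher. Fixed. At the start the board lies across it and its rim shows on both sides; which mat lies where in the row varies.
- mat_small: small round white plastic mat, 74 mm in diameter, 6 mm thick, on the same stand. Origin at the centre of its underside, top face 6 mm higher. Fixed. At the start the board lies across it and its rim shows on both sides; which mat lies where in the row varies.
- mat_square: square white plastic mat, 86 x 86 mm, 6 mm thick, on the same stand; x and y square to its sides. Origin at the centre of its underside, top face 6 mm higher. Fixed. At the start the board lies across it and its rim shows on both sides; which mat lies where in the row varies.
- tray: fixed shallow drip tray of grey plastic, the side area: 250 mm (x) x 120 mm (y) outside, walls 3 mm thick and 12 mm high, floor 3 mm thick; empty at the start. Origin at the centre of its underside, on the counter. The pots fit in a row along x.
- rack: fixed board rack with two boards like the loose one stacked in it, long side along x. Origin on the counter under the stack's centre; stack top 36 mm up. Fences 58 mm high: end fence at +x (inner face x = +125 mm), side fence at +y (inner face y = +28 mm, with a finger gap from x = -59 to +59 mm); other sides open. A squared board's centre is straight above the origin, 44 mm up.
Mind the look-alikes: they are no part of the job. What is shaped like the part that bears pot_small_center but yellow is not meant. What is shaped like the part that bears pot_square_center but green is not meant.

How it is judged:
On the way, in this order (a step that is already met when the one before it is completed fails the run):
1. all three pots stand upright in the drip tray, released (x of pot_large_center in the frame of tray between -0.105 and 0.105 m and y of pot_large_center in the frame of tray between -0.05 and 0.05 m and z of pot_large_center in the frame of tray below 0.039 m and angle between each of pot_large_center, pot_small_center, pot_square_center's own z axis and vertical below 0.12 rad and contact force between the fingers and pot_large below 0.1 N and x of pot_small_center in the frame of tray between -0.105 and 0.105 m and y of pot_small_center in the frame of tray between -0.05 and 0.05 m and z of pot_small_center in the frame of tray below 0.034 m and contact force between the fingers and pot_small below 0.1 N and x of pot_square_center in the frame of tray between -0.105 and 0.105 m and y of pot_square_center in the frame of tray between -0.05 and 0.05 m and z of pot_square_center in the frame of tray below 0.037 m and contact force between the fingers and pot_square below 0.1 N), for 0.2 s.
2. the board lies squared on the stack, released (x of board_center in the frame of rack between -0.005 and 0.003 m and y of board_center in the frame of rack between -0.005 and 0.003 m and z of board_center in the frame of rack between 0.04 and 0.048 m and angle between the x axis of board_center and the x axis of rack, either way round below 0.04 rad and angle between board_center's own z axis and vertical below 0.04 rad and contact force between the fingers and board below 0.1 N), for 0.2 s.
3. each pot stands on its own mat (horizontal distance between pot_large_center and mat_large below 0.015 m and z of pot_large_center in the frame of mat_large between 0.031 and 0.041 m and angle between each of pot_large_center, pot_small_center, pot_square_center's own z axis and vertical below 0.1 rad and horizontal distance between pot_small_center and mat_small below 0.015 m and z of pot_small_center in the frame of mat_small between 0.026 and 0.036 m and horizontal distance between pot_square_center and mat_square below 0.015 m and z of pot_square_center in the frame of mat_square between 0.029 and 0.039 m), for 0.2 s.
At the end, for the whole second after the job is handed in: The board lies flat on the rack's stack, within 5 mm of touching both fences and within 0.04 rad of the rack's direction, and each pot stands upright on the mat of its own shape and size, within 15 mm of the mat's centre; everything released and at rest (all of step 3 and x of board_center in the frame of rack between -0.005 and 0.003 m and y of board_center in the frame of rack between -0.005 and 0.003 m and z of board_center in the frame of rack between 0.04 and 0.048 m and angle between the x axis of board_center and the x axis of rack, either way round below 0.04 rad and angle between board_center's own z axis and vertical below 0.04 rad and linear speed of each of board, pot_large, pot_small, pot_square below 0.02 m/s).
It fails at once if a pot is tipped by more than 0.5 rad (angle between any of pot_large_center, pot_small_center, pot_square_center's own z axis and vertical above 0.5 rad).
It fails at once if a pot or the board is dropped (falls free faster than 0.8 m/s, from more than about 30 mm) ((linear speed of board above 0.8 m/s and contact force between the fingers and board below 0.1 N) or (linear speed of pot_large above 0.8 m/s and contact force between the fingers and pot_large below 0.1 N) or (linear speed of pot_small above 0.8 m/s and contact force between the fingers and pot_small below 0.1 N) or (linear speed of pot_square above 0.8 m/s and contact force between the fingers and pot_square below 0.1 N)).
It also fails if it takes over 144 s, if anything falls off the work surface, if the arm or the gripper's body presses on something with over 40 N, if the wrist force passes 120 N, or if a joint passes its speed limit or range.

## Working session

There is one attempt and no reset: what is moved stays moved. The work goes in short steps, Python scripts to look and compute and a tool call to move; the robot and the scene stay as the last step left them, time stands still between calls to the robot, and variables do not carry over. Pictures are saved under pics/ and viewed, on a budget of 14 in all, crops included, one or two more only if the job needs it, and the job is handed in when it is done.

Besides the shell and the picture viewer there is one more tool, called by a JSON object that holds its "fn" and its "kwargs", one argument or row to a line. servo_tool: Moves the arm, as the interface text tells. Its arguments: {"type":"object","properties":{"commands":{"type":"array"},"force":{"type":"number"}},"required":["commands"]}

```bash
mkdir -p pics; ls; python3 - <<'E'
from station import *
import cv2
for c in ["scene","top"]:
    im=capture(c); cv2.imwrite(f"pics/{c}0.png",im[:,:,::-1])
    for t in ["pot_large_center","pot_small_center","pot_square_center","board_center","mat_large","mat_small","mat_square","tray","rack"]:
        print(c,t,[(round(d["score"],2),[round(float(v),3) for v in d["location"]]) for d in place_of(c,t)][:3])
s=sense();print(s["clock"],s["ee_pos"],s["tcp_rot"],s["opening"])
E
```

```text
pics
scene pot_large_center [(0.86, [0.629, 0.237, 0.056]), (0.53, [0.46, 0.247, 0.059])]
scene pot_small_center [(0.87, [0.518, 0.372, 0.027]), (0.8, [0.459, 0.251, 0.057]), (0.67, [0.421, 0.359, 0.027])]
scene pot_square_center [(0.86, [0.544, 0.238, 0.063]), (0.76, [0.27, 0.222, 0.028])]
scene board_center [(0.6, [0.544, 0.241, 0.023])]
scene mat_large [(0.73, [0.441, 0.249, 0.009])]
scene mat_small [(0.62, [0.543, 0.245, 0.012])]
scene mat_square [(0.67, [0.634, 0.243, 0.01]), (0.4, [0.438, 0.25, 0.009]), (0.37, [0.548, 0.238, 0.062])]
scene tray [(0.92, [0.53, -0.258, 0.005])]
scene rack [(0.79, [0.524, 0.012, -0.0])]
top pot_large_center [(0.93, [0.629, 0.238, 0.059])]
top pot_small_center [(0.73, [0.52, 0.371, 0.02]), (0.71, [0.423, 0.358, 0.026]), (0.65, [0.465, 0.248, 0.055])]
top pot_square_center [(0.98, [0.275, 0.222, 0.025]), (0.6, [0.549, 0.236, 0.063])]
top board_center [(0.85, [0.544, 0.243, 0.024]), (0.16, [0.631, 0.238, 0.06])]
top mat_large [(0.79, [0.445, 0.248, 0.005])]
top mat_small []
top mat_square []
top tray [(0.57, [0.532, -0.261, 0.001])]
top rack [(0.8, [0.526, 0.01, -0.003]), (0.5, [0.442, 0.248, 0.007])]
1.0 [ 0.22242982 -0.55722964  0.23928081] [ 9.82023685e-01  1.88757730e-01 -3.56601799e-06 -2.88792144e-05] 0.9990718998424238
```

View pics/top0.png

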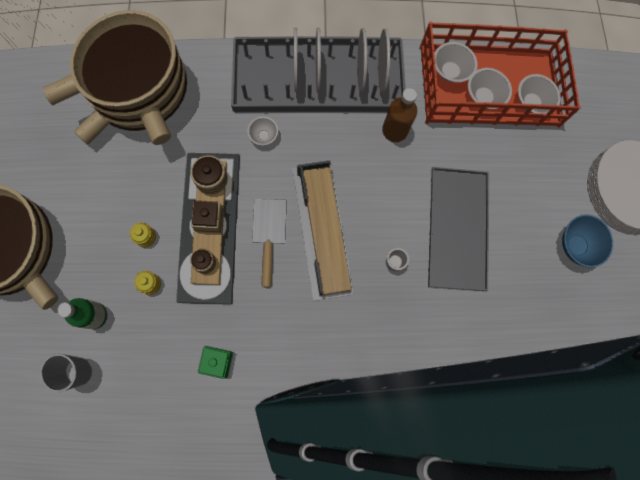

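View pics/scene0.png

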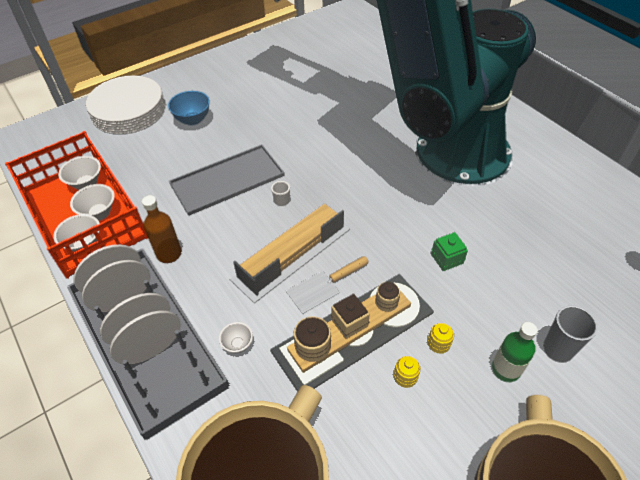

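Top view: the row from far to near is large pot (208,172), square (206,215) and small (203,261). The mats are square far, small mid and large near. The rack is at (325,230), with its end fence on the far side and its side fence on the left; the tray is at (459,229). The yellow and green pieces are decoys.

```bash
cat > h.py <<'E'
from station import *
import numpy as np, cv2
def unproj(info,px,z):
    K=np.array(info["intrinsics"],float);D=np.array(info["D"],float)
    R=cv2.Rodrigues(np.array(info["rvec"],float))[0];t=np.array(info["tvec"],float).ravel()
    u=cv2.undistortPoints(np.array(px,float).reshape(-1,1,2),K,D).reshape(-1,2)
    d=np.c_[u,np.ones(len(u))]@R; c=-R.T@t
    return c+d*((z-c[2])/d[:,2])[:,None]
def rect(info,mask,z):
    cs,_=cv2.findContours(mask.astype(np.uint8),cv2.RETR_EXTERNAL,cv2.CHAIN_APPROX_NONE)
    c=max(cs,key=cv2.contourArea).reshape(-1,2)
    p=unproj(info,c,z)[:,:2]
    (x,y),(w,h),a=cv2.minAreaRect((p*1000).astype(np.float32))
    if h>w: w,h,a=h,w,a-90   # a: long side direction
    a=(a+90)%180-90
    return np.round([x,y,w,h],1),round(float(np.radians(a)),3)
E
python3 - <<'E'
from h import *
for c in ["top","scene"]:
    capture(c);I=camera_info(c)
    for t,z in [("tray",.012),("board_center",.032),("rack",.036),("pot_square_center",.072),("mat_square",.016),("mat_small",.016),("mat_large",.016),("pot_large_center",.076),("pot_small_center",.066)]:
        for o in outline_of(c,t)[:2]: print(c,t,round(o["score"],2),rect(I,o["pixels"],z))
i=camera_info("wrist");R=cv2.Rodrigues(np.array(i["rvec"],float))[0];print(-R.T@np.array(i["tvec"]).ravel(),R[2],sense()["ee_pos"])
# direct brown wood pixels and stand dark for yaw
im=capture("top");hsv=cv2.cvtColor(im,cv2.COLOR_RGB2HSV);I=camera_info("top")
wood=cv2.inRange(hsv,(8,70,110),(25,255,255))
w2=wood.copy();w2[:,:290]=0;w2[:,365:]=0;w2[:155]=0;w2[300:]=0
print("stackwood",rect(I,w2,.036))
dark=(im.max(2)<75).astype(np.uint8);dark[:,:165]=0;dark[:,245:]=0;dark[:140]=0;dark[310:]=0
print("stand",rect(I,cv2.morphologyEx(dark,cv2.MORPH_CLOSE,np.ones((5,5))),.01))
E
```

```text
top tray 0.72 (array([ 532.1, -259.6,  251.4,  123.2]), -0.079)
top rack 0.55 (array([526.4,  19.4, 272.9,  78.3]), 0.148)
top pot_square_center 0.91 (array([272.2, 217.6,  55.8,  51.3]), 1.348)
top pot_square_center 0.71 (array([542.5, 238.6,  63.6,  59.7]), -0.054)
top mat_square 0.67 (array([634.8, 205.7,  80.6,  12.7]), -0.031)
top mat_small 0.58 (array([539. , 212.7,  24.5,   4. ]), 0.021)
top mat_small 0.24 (array([472.2, 246.4, 105.6,  58.9]), -0.009)
top mat_large 0.9 (array([433.9, 248.8,  98.9,  83.8]), 1.533)
top pot_large_center 0.72 (array([623.8, 237.3,  76.4,  70.3]), -0.011)
top pot_small_center 0.92 (array([511.3, 360.6,  56.7,  45.5]), 0.807)
top pot_small_center 0.86 (array([458.8, 244.6,  52.5,  43.6]), 0.902)
scene tray 0.91 (array([ 532.3, -262. ,  251.1,  131.2]), -0.096)
scene board_center 0.62 (array([546.6, 242.3, 253.5,  61.4]), -0.029)
scene rack 0.65 (array([532.4,  22.3, 294.4, 108.5]), 0.13)
scene pot_square_center 0.8 (array([550.5, 241.9,  75.3,  65.4]), 1.465)
scene pot_square_center 0.57 (array([300.7, 241.1,  75.9,  73.4]), 1.353)
scene mat_square 0.9 (array([635.8, 240.3,  87.9,  86.8]), -0.029)
scene mat_small 0.66 (array([538.6, 273.5,  41.5,  14.9]), -0.001)
scene mat_large 0.72 (array([428.9, 263.7, 100.5,  53.9]), 0.624)
scene pot_large_center 0.87 (array([633.1, 241.2,  88.5,  64.1]), 0.943)
scene pot_small_center 0.96 (array([536.4, 383.8,  56.9,  42.1]), 0.678)
scene pot_small_center 0.85 (array([464.5, 247.7,  67.3,  43.4]), 0.859)
[ 0.28498914 -0.53153461  0.37499476] [-0.24880104 -0.10064464 -0.96331132] [ 0.22241556 -0.55723464  0.23928094]
stackwood (array([525.6,  11.4, 248.3,  55.3]), 0.146)
stand (array([538.4, 244.2, 308.8, 110. ]), -0.035)
```

{"fn": "servo_tool", "kwargs": {
  "commands": [
    [[2,5,0.5],-0.05,1],
    [[4,10,1],-0.1,1],
    [[6,15,1],-0.15,1],
    [[8,20,1],-0.2,1],
    [[9.7,24.5,1],-0.25,1],
    [[11.5,29,1],-0.3,1],
    [[13.3,33.5,1],-0.35,1],
    [[15,38,1],-0.4,1],
    [[17,42.5,1],-0.415,1],
    [[19,47,1],-0.415,1]
  ],
  "force": 40
}}

```text
clock: 3.05
ee_pos: [0.4098, -0.0922, 0.2497]
tcp_rot: [1.0, -0.018, 0.001, 0.0]
wrist_force: [0.6, -0.7, 0.7]
opening: 0.997
```

{"fn": "servo_tool", "kwargs": {
  "commands": [
    [[1.8,4.6,0],0,1],
    [[3.6,9.2,0],0,1],
    [[5.4,13.8,0],0,1],
    [[7.2,18.4,0],0,1],
    [[9,23,0],0,1],
    [[10.8,27.6,0],0,1],
    [[12.8,32.7,0],0,1],
    [[12.8,32.7,0],0,1],
    [[12.8,32.7,0],0,1],
    [[12.8,32.7,0],0,1]
  ]
}}

```text
clock: 4.05
ee_pos: [0.5367, 0.232, 0.2489]
tcp_rot: [1.0, -0.018, -0.001, 0.0]
wrist_force: [-0.1, -0.6, 0.7]
opening: 1.003
```

```bash
python3 - <<'E'
from h import *
I=camera_info("wrist");im=capture("wrist");cv2.imwrite("pics/w1.png",im[:,:,::-1])
for t in ["pot_large_center","pot_small_center","pot_square_center","board_center","mat_large","mat_small","mat_square"]:
    print(t,[(round(d["score"],2),[round(float(v),4) for v in d["location"]]) for d in place_of("wrist",t)][:2])
for t,z in [("board_center",.032),("pot_square_center",.072),("mat_square",.016),("mat_small",.016),("mat_large",.016)]:
    for o in outline_of("wrist",t)[:1]: print(t,round(o["score"],2),rect(I,o["pixels"],z))
print(sense()["ee_pos"])
E
```

```text
pot_large_center [(0.91, [0.629, 0.2383, 0.0608])]
pot_small_center [(0.92, [0.4577, 0.2437, 0.0561]), (0.86, [0.5218, 0.3706, 0.0171])]
pot_square_center [(0.74, [0.5462, 0.2382, 0.0641])]
board_center []
mat_large []
mat_small []
mat_square []
board_center 0.85 (array([462.4, 243.2,  88.2,  56.4]), -0.034)
pot_square_center 0.93 (array([345.8, 220.9,  42.7,  17. ]), 1.536)
mat_square 0.72 (array([635.2, 241.5,  87.1,  86.4]), -0.034)
mat_small 0.57 (array([539.7, 276.3,  45.8,   9.2]), -0.061)
mat_large 0.93 (array([436. , 247.6, 100.8,  89.6]), 1.488)
[0.53740093 0.2328963  0.24929389]
```

View pics/w1.png

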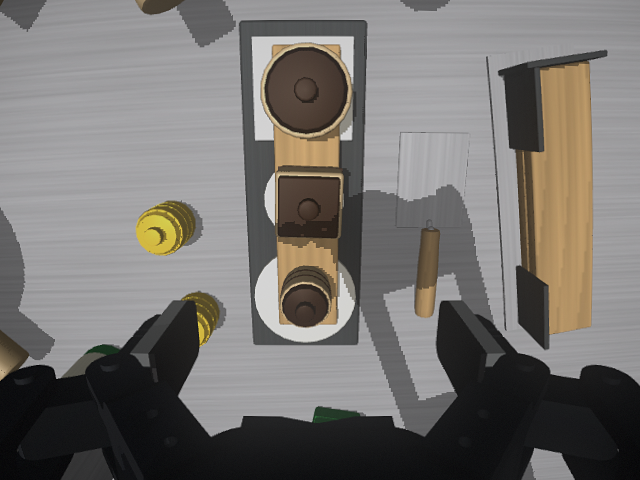

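Wrist view: large knob at (307,90), square knob at (309,209), small knob at (305,313). All three stand on the board in the expected order. The rack stack is on the right.

```bash
python3 - <<'E'
from h import *
I=camera_info("wrist");im=capture("wrist")
for n,p,z in [("L",(307,89),.098),("Q",(309,209),.094),("S",(305,313),.088),
  ("Lrim",(306,89),.0)]: print(n,unproj(I,[p],z).round(4))
for n,t,z in [("L","pot_large_center",.092),("Q","pot_square_center",.088),("S","pot_small_center",.082)]:
    for o in outline_of("wrist",t)[:2]: print(n,rect(I,o["pixels"],z))
hsv=cv2.cvtColor(im,cv2.COLOR_RGB2HSV)
w=cv2.inRange(hsv,(8,70,110),(25,255,255));w[:,:480]=0;w[340:]=0
print("stack",rect(I,w,.036))
d=((im.max(2)<110)).astype(np.uint8);d[:,:235]=0;d[:,372:]=0;d[:15]=0;d[350:]=0
print("stand",rect(I,d,.01))
E
```

```text
L [[0.6289 0.237  0.098 ]]
Q [[0.5456 0.2389 0.094 ]]
S [[0.4594 0.2456 0.088 ]]
Lrim [[0.6372 0.2399 0.    ]]
L (array([627.5, 237.1,  63.6,  62.1]), -0.063)
Q (array([361.9, 223.6,  39.5,  14.5]), -1.386)
Q (array([548.7, 237.5,  54.4,  50.5]), -0.063)
S (array([531.1, 350.6,  50.5,  38.4]), -1.097)
S (array([453. , 327.9,  47.4,  24.3]), 0.127)
stack (array([525. ,  10.2, 248.4,  55.6]), 0.149)
stand (array([538.3, 238.4, 308.5, 121.7]), -0.033)
```

{"fn": "servo_tool", "kwargs": {
  "commands": [
    [[4.5,0.2,0],0,1],
    [[9.1,0.4,0],0,1],
    [[9.15,0.4,-4],0,1],
    [[9.15,0.4,-8.5],0,1],
    [[9.15,0.4,-13],0,1],
    [[9.15,0.4,-16],0,1],
    [[9.15,0.4,-18],0,1],
    [[9.15,0.4,-19.3],0,1],
    [[9.15,0.4,-19.3],0,1],
    [[9.15,0.4,-19.3],0,1]
  ],
  "force": 40
}}

```text
clock: 5.9
ee_pos: [0.6296, 0.2372, 0.057]
tcp_rot: [1.0, -0.018, 0.001, -0.0]
wrist_force: [-0.7, 0.1, 0.4]
opening: 0.999
```

{"fn": "servo_tool", "kwargs": {
  "commands": [
    [[0,0,0],0,0],
    [[0,0,0],0,0],
    [[0,0,0],0,0],
    [[0,0,0],0,0],
    [[0,0,0],0,0],
    [[0,0,0.5],0,0],
    [[0,0,2],0,0],
    [[0,0,5],0,0],
    [[0,0,9],0,0],
    [[0,0,12],0,0]
  ],
  "force": 40
}}

```text
clock: 6.9
ee_pos: [0.6293, 0.2371, 0.1793]
tcp_rot: [1.0, -0.018, 0.001, -0.0]
wrist_force: [0.6, 0.9, -2.8]
opening: 0.756
```

{"fn": "servo_tool", "kwargs": {
  "commands": [
    [[0,-3,0],0,0],
    [[-0.3,-7.5,0],0,0],
    [[-0.5,-12,0],0,0],
    [[-0.7,-16.8,0],-0.02,0],
    [[-0.9,-21.6,0],-0.03,0],
    [[-1.2,-26.4,0],-0.04,0],
    [[-1.4,-31.2,0],-0.05,0],
    [[-1.6,-36,0],-0.05,0],
    [[-1.8,-40.8,0],-0.05,0],
    [[-2,-45,0],-0.05,0]
  ]
}}

```text
clock: 7.9
ee_pos: [0.6085, -0.2155, 0.1774]
tcp_rot: [0.999, -0.043, 0.0, 0.0]
wrist_force: [0.8, 0.7, -3.2]
opening: 0.755
```

{"fn": "servo_tool", "kwargs": {
  "commands": [
    [[-0.1,-3,0],0,0],
    [[-0.2,-5.2,0],0,0],
    [[-0.2,-5.2,-3],0,0],
    [[-0.2,-5.2,-7.5],0,0],
    [[-0.2,-5.2,-11],0,0],
    [[-0.2,-5.2,-13.5],0,0],
    [[-0.2,-5.2,-14.5],0,0],
    [[-0.2,-5.2,-14.9],0,0],
    [[-0.2,-5.2,-14.9],0,0],
    [[-0.2,-5.2,-14.9],0,0]
  ]
}}

```text
clock: 8.9
ee_pos: [0.6079, -0.2655, 0.0291]
tcp_rot: [0.999, -0.043, 0.001, 0.001]
wrist_force: [-1.6, 0.9, 3.8]
opening: 0.755
```

{"fn": "servo_tool", "kwargs": {
  "commands": [
    [[0,0,0],0,0.8],
    [[0,0,0],0,0.9],
    [[0,0,0],0,1],
    [[0,0,0],0,1],
    [[0,0,2],0,1],
    [[0,0,6],0,1],
    [[0,0,10.5],0,1],
    [[0,0,15],0,1],
    [[-1,4,15],0.05,1],
    [[-1.5,9,15],0.05,1]
  ]
}}

```text
clock: 9.9
ee_pos: [0.5932, -0.1768, 0.1796]
tcp_rot: [1.0, -0.019, 0.002, 0.001]
wrist_force: [0.2, 0.7, 0.1]
opening: 0.999
```

{"fn": "servo_tool", "kwargs": {
  "commands": [
    [[-0.5,4.8,0],0,1],
    [[-1,9.6,0],0,1],
    [[-1.5,14.4,0],0,1],
    [[-2,19.2,0],0,1],
    [[-2.5,24,0],0,1],
    [[-3,28.8,0],0,1],
    [[-3.5,33.6,0],0,1],
    [[-4,38.4,0],0,1],
    [[-4.5,41.3,0],0,1],
    [[-4.5,41.3,0],0,1]
  ]
}}

```text
clock: 10.9
ee_pos: [0.546, 0.2416, 0.1773]
tcp_rot: [1.0, -0.016, 0.0, -0.001]
wrist_force: [0.2, -1.6, -1.0]
opening: 1.002
```

{"fn": "servo_tool", "kwargs": {
  "commands": [
    [[0,0,-3],0,1],
    [[0,0,-7],0,1],
    [[0,0,-10],0,1],
    [[0,0,-12],0,1],
    [[0,0,-12.5],0,1],
    [[0,0,-12.5],0,1],
    [[0,0,-12.5],0,0.7],
    [[0,0,-12.5],0,0],
    [[0,0,-12.5],0,0],
    [[0,0,-12.5],0,0]
  ],
  "force": 40
}}

```text
clock: 11.9
ee_pos: [0.5482, 0.238, 0.0539]
tcp_rot: [1.0, -0.018, 0.001, -0.0]
wrist_force: [-0.6, 0.1, 6.5]
opening: 0.607
```

{"fn": "servo_tool", "kwargs": {
  "commands": [
    [[0,0,0],0,0],
    [[0,0,0],0,0],
    [[0,0,0.5],0,0],
    [[0,0,2],0,0],
    [[0,0,5],0,0],
    [[0,0,9],0,0],
    [[0,0,12],0,0],
    [[0,-2,12],0,0],
    [[-0.1,-5.5,12],0,0],
    [[-0.2,-10,12],0,0]
  ]
}}

```text
clock: 12.9
ee_pos: [0.5449, 0.138, 0.173]
tcp_rot: [1.0, -0.016, 0.001, -0.0]
wrist_force: [1.0, -0.6, -2.1]
opening: 0.607
```

{"fn": "servo_tool", "kwargs": {
  "commands": [
    [[-0.2,-4.6,0],0,0],
    [[-0.4,-9.2,0],-0.02,0],
    [[-0.6,-13.8,0],-0.03,0],
    [[-0.8,-18.4,0],-0.05,0],
    [[-1,-23,0],-0.05,0],
    [[-1.2,-27.6,0],-0.05,0],
    [[-1.4,-32.2,0],-0.05,0],
    [[-1.6,-36.5,0],-0.05,0],
    [[-1.6,-39.8,0],-0.05,0],
    [[-1.6,-39.8,0],-0.05,0]
  ]
}}

```text
clock: 13.9
ee_pos: [0.5292, -0.265, 0.1728]
tcp_rot: [0.999, -0.044, 0.001, 0.001]
wrist_force: [-0.0, -0.0, -1.7]
opening: 0.604
```

{"fn": "servo_tool", "kwargs": {
  "commands": [
    [[0,0,-3],0,0],
    [[0,0,-7],0,0],
    [[0,0,-11],0,0],
    [[0,0,-13],0,0],
    [[0,0,-14],0,0],
    [[0,0,-14.5],0,0],
    [[0,0,-14.8],0,0],
    [[0,0,-14.8],0,0],
    [[0,0,-14.8],0,0],
    [[0,0,-14.8],0,0]
  ]
}}

```text
clock: 14.9
ee_pos: [0.5296, -0.2607, 0.0252]
tcp_rot: [0.999, -0.043, 0.001, 0.0]
wrist_force: [-0.5, -0.6, -2.0]
opening: 0.6
```

{"fn": "servo_tool", "kwargs": {
  "commands": [
    [[0,0,-0.1],0,0],
    [[0,0,-0.2],0,0],
    [[0,0,-0.2],0,0],
    [[0,0,-0.2],0,0.65],
    [[0,0,-0.2],0,0.75],
    [[0,0,-0.2],0,0.95],
    [[0,0,1],0,0.95],
    [[0,0,4],0,1],
    [[0,0,8.5],0,1],
    [[0,0,13.5],0,1]
  ]
}}

```text
clock: 15.9
ee_pos: [0.5279, -0.2597, 0.1602]
tcp_rot: [0.999, -0.043, -0.001, -0.001]
wrist_force: [1.4, -0.1, 0.3]
opening: 0.996
```

{"fn": "servo_tool", "kwargs": {
  "commands": [
    [[-0.6,4.8,1],0.03,1],
    [[-1.2,9.6,1],0.05,1],
    [[-2,14.4,1],0.05,1],
    [[-2.8,19.2,1],0.05,1],
    [[-3.6,24,1],0.05,1],
    [[-4.4,28.8,1],0.05,1],
    [[-5.2,33.6,1],0.05,1],
    [[-6,38.4,1],0.05,1],
    [[-6.6,43,1],0.05,1],
    [[-7.1,47,1],0.05,1]
  ]
}}

```text
clock: 16.9
ee_pos: [0.4573, 0.212, 0.1701]
tcp_rot: [1.0, -0.017, 0.0, -0.0]
wrist_force: [1.1, 0.1, 0.2]
opening: 1.002
```

{"fn": "servo_tool", "kwargs": {
  "commands": [
    [[0,3.4,0],0,1],
    [[0,3.4,-4],0,1],
    [[0,3.4,-8],0,1],
    [[0,3.4,-11],0,1],
    [[0,3.4,-11.9],0,1],
    [[0,3.4,-11.9],0,1],
    [[0,3.4,-11.9],0,0.7],
    [[0,3.4,-11.9],0,0],
    [[0,3.4,-11.9],0,0],
    [[0,3.4,-11.9],0,0]
  ],
  "force": 35
}}

```text
clock: 17.9
ee_pos: [0.4591, 0.244, 0.0519]
tcp_rot: [1.0, -0.018, 0.001, -0.001]
wrist_force: [-1.2, -0.8, 8.1]
opening: 0.496
```

{"fn": "servo_tool", "kwargs": {
  "commands": [
    [[0,0,0],0,0],
    [[0,0,0],0,0],
    [[0,0,0.5],0,0],
    [[0,0,2],0,0],
    [[0,0,5],0,0],
    [[0,0,9],0,0],
    [[0,0,12],0,0],
    [[0,-2,12],0,0],
    [[0,-5.5,12],0,0],
    [[0,-10,12],0,0]
  ]
}}

```text
clock: 18.9
ee_pos: [0.4583, 0.1437, 0.1714]
tcp_rot: [1.0, -0.016, 0.001, -0.0]
wrist_force: [0.7, -1.4, -1.1]
opening: 0.503
```

{"fn": "servo_tool", "kwargs": {
  "commands": [
    [[0,-4.6,0],0,0],
    [[0,-9.2,0],-0.02,0],
    [[0,-13.8,0],-0.03,0],
    [[0,-18.4,0],-0.05,0],
    [[0,-23,0],-0.05,0],
    [[0,-27.6,0],-0.05,0],
    [[0,-32.2,0],-0.05,0],
    [[-0.1,-36.5,0],-0.05,0],
    [[-0.1,-39.7,0],-0.05,0],
    [[-0.1,-39.7,0],-0.05,0]
  ]
}}

```text
clock: 19.9
ee_pos: [0.4576, -0.2579, 0.1712]
tcp_rot: [0.999, -0.044, 0.001, 0.001]
wrist_force: [0.1, 1.1, -1.7]
opening: 0.502
```

{"fn": "servo_tool", "kwargs": {
  "commands": [
    [[0,0,-3],0,0],
    [[0,0,-7],0,0],
    [[0,0,-11],0,0],
    [[0,0,-13],0,0],
    [[0,0,-14],0,0],
    [[0,0,-14.5],0,0],
    [[0,0,-14.9],0,0],
    [[0,0,-14.9],0,0],
    [[0,0,-14.9],0,0],
    [[0,0,-14.9],0,0]
  ]
}}

```text
clock: 20.9
ee_pos: [0.4576, -0.2534, 0.0229]
tcp_rot: [0.999, -0.043, 0.001, 0.0]
wrist_force: [-1.6, 1.3, 7.1]
opening: 0.504
```

{"fn": "servo_tool", "kwargs": {
  "commands": [
    [[0,0,0],0,0.55],
    [[0,0,0],0,0.65],
    [[0,0,0],0,0.75],
    [[0,0,0],0,0.75],
    [[0,0,1],0,0.8],
    [[0,0,4],0,1],
    [[0,0,8.5],0,1],
    [[0,0,13],0,1],
    [[0,0,17],0,1],
    [[0,3,20],0,1]
  ]
}}

```text
clock: 21.9
ee_pos: [0.4586, -0.2262, 0.2252]
tcp_rot: [0.999, -0.044, 0.002, 0.002]
wrist_force: [0.4, 0.2, -0.2]
opening: 0.999
```

{"fn": "servo_tool", "kwargs": {
  "commands": [
    [[0.5,4.6,1],0.02,1],
    [[1,9.2,2],0.05,1],
    [[1.5,13.8,3],0.05,1],
    [[2,18.4,3],0.05,1],
    [[2.5,23,3],0.05,1],
    [[3,27.6,3],0.05,1],
    [[3.5,32.2,3],0.05,1],
    [[3.5,34.2,3],0.05,1],
    [[3.5,34.2,3],0.05,1],
    [[3.5,34.2,3],0.05,1]
  ]
}}

```text
clock: 22.9
ee_pos: [0.4916, 0.1186, 0.2516]
tcp_rot: [1.0, -0.017, -0.0, 0.0]
wrist_force: [0.2, -0.1, -0.5]
opening: 1.0
```

```bash
python3 - <<'E'
from h import *
I=camera_info("wrist");im=capture("wrist");a=capture("scene");cv2.imwrite("pics/c2.png",np.hstack([cv2.resize(im,(400,300)),cv2.resize(a,(400,300))])[:,:,::-1]);cv2.imwrite("pics/w2.png",im[:,:,::-1])
hsv=cv2.cvtColor(im,cv2.COLOR_RGB2HSV)
w=cv2.inRange(hsv,(8,70,110),(25,255,255));n,l,st,ce=cv2.connectedComponentsWithStats(w)
for k in range(1,n):
    if st[k,4]>2000: print(st[k],"z32",rect(I,l==k,.032),"z36",rect(I,l==k,.036))
for t in ["board_center","mat_large","mat_small","mat_square","rack"]:
    print(t,[(round(d["score"],2),[round(float(v),4) for v in d["location"]]) for d in place_of("wrist",t)][:2])
for t in ["pot_large_center","pot_square_center","pot_small_center"]:
    print(t,[(round(d["score"],2),[round(float(v),4) for v in d["location"]]) for d in place_of("scene",t)][:3])
print(sense()["ee_pos"])
E
```

```text
[  131     0    84   284 17613] z32 (array([541.9, 241.1, 244.9,  55.3]), -0.034) z36 (array([542.1, 239.7, 242.1,  54.6]), -0.034)
[  396     6    82   207 12295] z32 (array([561.9,  14.7, 175.2,  56.1]), 0.149) z36 (array([561.9,  15.9, 173.2,  55.5]), 0.149)
board_center [(0.96, [0.54, 0.2408, 0.0252])]
mat_large []
mat_small []
mat_square []
rack [(0.75, [0.523, 0.0073, -0.0012])]
pot_large_center [(0.73, [0.6055, -0.2667, 0.0302]), (0.68, [0.5309, -0.2565, 0.0037])]
pot_square_center [(0.85, [0.528, -0.2576, 0.0333]), (0.64, [0.2701, 0.2223, 0.0285])]
pot_small_center [(0.97, [0.426, 0.3563, 0.0281]), (0.96, [0.5188, 0.3679, 0.0264]), (0.71, [0.459, -0.2517, 0.0294])]
[0.49197967 0.11831215 0.2512821 ]
```

View pics/c2.png

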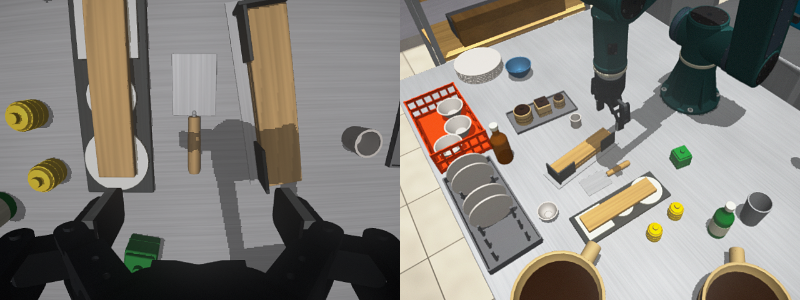

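Left (wrist): the board is bare on the mats and the rack is to the right of it. Right (scene): the three pots stand in the tray at about (540,105).

{"fn": "servo_tool", "kwargs": {
  "commands": [
    [[2,4.5,0],0,1],
    [[4,9,-2],0,1],
    [[5.2,12.3,-6],0,1],
    [[5.2,12.3,-10],0,1],
    [[5.2,12.3,-14],0,1],
    [[5.2,12.3,-18],0,1],
    [[5.2,12.3,-20],0,1],
    [[5.2,12.3,-21.5],0,1],
    [[5.2,12.3,-22.2],0,1],
    [[5.2,12.3,-22.2],0,1]
  ]
}}

```text
clock: 24.4
ee_pos: [0.5434, 0.2415, 0.0284]
tcp_rot: [1.0, -0.018, -0.001, 0.0]
wrist_force: [0.3, 0.7, 0.5]
opening: 1.0
```

{"fn": "servo_tool", "kwargs": {
  "commands": [
    [[0,0,0],0,0.7],
    [[0,0,0],0,0],
    [[0,0,0],0,0],
    [[0,0,0],0,0],
    [[0,0,0],0,0],
    [[0,0,0],0,0],
    [[0,0,0],0,0],
    [[0,0,0],0,0],
    [[0,0,0],0,0],
    [[0,0,0],0,0]
  ],
  "force": 50
}}

```text
clock: 25.4
ee_pos: [0.5449, 0.242, 0.0309]
tcp_rot: [1.0, -0.018, 0.001, -0.0]
wrist_force: [-0.3, -1.3, 6.2]
opening: 0.636
```

{"fn": "servo_tool", "kwargs": {
  "commands": [
    [[0,0,0.5],0,0],
    [[0,0,1.5],0,0],
    [[0,0,3],0,0],
    [[0,0,5],0,0],
    [[0,0,7],0,0],
    [[0,0,9],0,0],
    [[0,0,10],0,0],
    [[0,0,10],0,0],
    [[0,0,10],0,0],
    [[0,0,10],0,0]
  ]
}}

```text
clock: 26.4
ee_pos: [0.5431, 0.2414, 0.1282]
tcp_rot: [1.0, -0.018, -0.001, 0.0]
wrist_force: [0.0, -0.2, -1.6]
opening: 0.637
```

{"fn": "servo_tool", "kwargs": {
  "commands": [
    [[-0.2,-2,0],0,0],
    [[-0.5,-5,0],0.03,0],
    [[-0.9,-9,0],0.07,0],
    [[-1.3,-13,0],0.11,0],
    [[-1.7,-17,0],0.15,0],
    [[-2.1,-20.5,0],0.182,0],
    [[-2.5,-23,0],0.182,0],
    [[-2.5,-23.7,0],0.182,0],
    [[-2.5,-23.7,0],0.182,0],
    [[-2.5,-23.7,0],0.182,0]
  ]
}}

```text
clock: 27.4
ee_pos: [0.5189, 0.0055, 0.1289]
tcp_rot: [0.997, 0.073, -0.0, -0.0]
wrist_force: [-1.0, 0.5, -1.5]
opening: 0.638
```

```bash
python3 - <<'E'
from h import *
I=camera_info("wrist");im=capture("wrist");a=capture("top");cv2.imwrite("pics/c3.png",np.hstack([cv2.resize(im,(400,300)),cv2.resize(a[130:330,150:420],(400,300))])[:,:,::-1])
hsv=cv2.cvtColor(im,cv2.COLOR_RGB2HSV)
w=cv2.inRange(hsv,(8,70,110),(25,255,255));n,l,st,ce=cv2.connectedComponentsWithStats(w)
zt=sense()["ee_pos"][2]-.0149+.016
for k in range(1,n):
    if st[k,4]>1500: print(st[k],"held",rect(I,l==k,zt),"z36",rect(I,l==k,.036))
print(sense()["ee_pos"],sense()["tcp_rot"])
E
```

```text
[  227     0   181   345 48720] held (array([565.2,  12.8, 116.3,  55.4]), 0.149) z36 (array([550.8,  10.6, 197.7,  94.1]), 0.149)
[ 114  230   29  122 2566] held (array([517.4,  75.9,  47.3,   8.6]), -0.048) z36 (array([469.5, 117.9,  80.5,  14.7]), -0.048)
[0.5189463  0.00586015 0.12903047] [ 9.97267353e-01  7.38763971e-02 -1.63766803e-04 -2.77930992e-04]
```

View pics/c3.png

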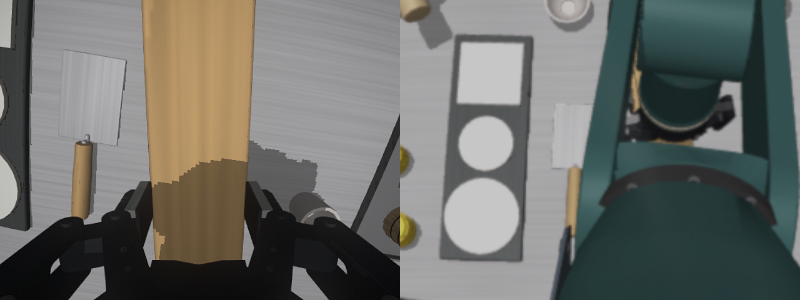

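Left: the board is held straight, covering the rack. Right: the mats are now bare, square far, small mid, large near.

{"fn": "servo_tool", "kwargs": {
  "commands": [
    [[0,-0.2,-1.5],0,0],
    [[0,-0.2,-3],0,0],
    [[0,-0.2,-4.5],0,0],
    [[0,-0.2,-6],0,0],
    [[0,-0.2,-6.8],0,0],
    [[0,-0.2,-7.2],0,0],
    [[0,-0.2,-7.3],0,0],
    [[0,-0.2,-7.3],0,0],
    [[0,-0.2,-7.3],0,0],
    [[0,-0.2,-7.3],0,0]
  ]
}}

```text
clock: 28.5
ee_pos: [0.5193, 0.0026, 0.0568]
tcp_rot: [0.997, 0.073, 0.001, 0.0]
wrist_force: [-0.4, 0.6, -1.9]
opening: 0.634
```

Now I'll lower gently until it touches.

{"fn": "servo_tool", "kwargs": {
  "commands": [
    [[0,0,-0.1],0,0],
    [[0,0,-0.2],0,0],
    [[0,0,-0.3],0,0],
    [[0,0,-0.4],0,0],
    [[0,0,-0.5],0,0],
    [[0,0,-0.55],0,0],
    [[0,0,-0.6],0,0],
    [[0,0,-0.6],0,0],
    [[0,0,-0.6],0,0],
    [[0,0,-0.6],0,0]
  ]
}}

```text
clock: 29.5
ee_pos: [0.5189, 0.0027, 0.0508]
tcp_rot: [0.997, 0.073, 0.0, -0.0]
wrist_force: [-2.1, -0.8, 5.6]
opening: 0.63
```

{"fn": "servo_tool", "kwargs": {
  "commands": [
    [[0.1,0.015,0.05],0,0],
    [[0.2,0.03,0.05],0,0],
    [[0.3,0.045,0.05],0,0],
    [[0.4,0.06,0.05],0,0],
    [[0.5,0.075,0.05],0,0],
    [[0.6,0.09,0.05],0,0],
    [[0.7,0.1,0.05],0,0],
    [[0.75,0.11,0.05],0,0],
    [[0.8,0.12,0.05],0,0],
    [[0.8,0.12,0.05],0,0]
  ]
}}

```text
clock: 30.5
ee_pos: [0.526, 0.004, 0.0508]
tcp_rot: [0.997, 0.073, -0.001, -0.0]
wrist_force: [-4.2, -0.1, 4.7]
opening: 0.633
```

{"fn": "servo_tool", "kwargs": {
  "commands": [
    [[0.1,0.015,0],0,0],
    [[0.2,0.03,0],0,0],
    [[0.3,0.045,0],0,0],
    [[0.3,0.045,0],0,0],
    [[0.3,0.045,0],0,0],
    [[0.3,0.045,0],0,0],
    [[0.3,0.045,0],0,0],
    [[0.3,0.045,0],0,0],
    [[0.3,0.045,0],0,0],
    [[0.3,0.045,0],0,0]
  ]
}}

```text
clock: 31.5
ee_pos: [0.5268, 0.0042, 0.0507]
tcp_rot: [0.997, 0.074, -0.003, -0.0]
wrist_force: [-9.4, -3.9, 11.3]
opening: 0.631
```

{"fn": "servo_tool", "kwargs": {
  "commands": [
    [[-0.17,0.07,0.05],0,0],
    [[-0.18,0.17,0.05],0,0],
    [[-0.2,0.27,0.05],0,0],
    [[-0.21,0.37,0.05],0,0],
    [[-0.23,0.47,0.05],0,0],
    [[-0.24,0.57,0.05],0,0],
    [[-0.26,0.67,0.05],0,0],
    [[-0.27,0.72,0.05],0,0],
    [[-0.27,0.77,0.05],0,0],
    [[-0.27,0.77,0.05],0,0]
  ]
}}

```text
clock: 32.5
ee_pos: [0.5259, 0.0103, 0.0509]
tcp_rot: [0.997, 0.074, -0.002, 0.001]
wrist_force: [-6.2, -11.3, 1.0]
opening: 0.632
```

{"fn": "servo_tool", "kwargs": {
  "commands": [
    [[0,-0.1,0],0,0],
    [[0,-0.1,0],0,0.66],
    [[0,-0.1,0],0,0.7],
    [[0,-0.1,0],0,0.75],
    [[0,-0.1,0],0,0.8],
    [[0,-0.1,0],0,0.8],
    [[0,-0.1,2],0,0.85],
    [[0,-0.1,5],0,0.9],
    [[0,-0.1,10],0,1],
    [[0,-0.1,15],0,1]
  ]
}}

```text
clock: 33.5
ee_pos: [0.5265, 0.0113, 0.2023]
tcp_rot: [0.997, 0.073, -0.001, -0.0]
wrist_force: [1.1, -0.2, -0.1]
opening: 1.0
```

{"fn": "servo_tool", "kwargs": {
  "commands": [
    [[-0.5,-3,0],0,1],
    [[-1.5,-6,2],-0.03,1],
    [[-2.5,-9,4],-0.06,1],
    [[-3.5,-12,5],-0.1,1],
    [[-4,-12,5],-0.14,1],
    [[-4,-12,5],-0.182,1],
    [[-4,-12,5],-0.182,1],
    [[-4,-12,5],-0.182,1],
    [[-4,-12,5],-0.182,1],
    [[-4,-12,5],-0.182,1]
  ]
}}

```text
clock: 34.5
ee_pos: [0.4873, -0.1087, 0.2512]
tcp_rot: [1.0, -0.017, -0.0, -0.0]
wrist_force: [-0.1, 0.2, 0.0]
opening: 1.001
```

```bash
python3 - <<'E'
from h import *
I=camera_info("wrist");im=capture("wrist");cv2.imwrite("pics/w4.png",im[:,:,::-1])
hsv=cv2.cvtColor(im,cv2.COLOR_RGB2HSV)
w=cv2.inRange(hsv,(8,70,90),(25,255,255));n,l,st,ce=cv2.connectedComponentsWithStats(w)
for k in range(1,n):
    if st[k,4]>1500: print(st[k],"z52",rect(I,l==k,.052))
for t in ["pot_large_center","pot_square_center","pot_small_center","board_center","rack"]:
    print(t,[(round(d["score"],2),[round(float(v),4) for v in d["location"]]) for d in place_of("wrist",t)][:3])
print(sense()["ee_pos"],sense()["tcp_rot"])
E
```

```text
[  100     2   140   305 19711] z52 (array([524.9,  10. , 249. ,  56. ]), 0.149)
[  64  192   29   89 1508] z52 (array([468.4, 102.7,  80.6,  16.7]), -0.05)
pot_large_center [(0.92, [0.6057, -0.262, 0.0315])]
pot_square_center [(0.9, [0.5261, -0.2621, 0.033])]
pot_small_center [(0.82, [0.4592, -0.2556, 0.0283])]
board_center [(0.62, [0.5243, 0.0139, 0.0463])]
rack []
[ 0.48726335 -0.10886743  0.25122398] [ 9.99846786e-01 -1.75042807e-02 -1.48992729e-05 -6.95245487e-05]
```

View pics/w4.png

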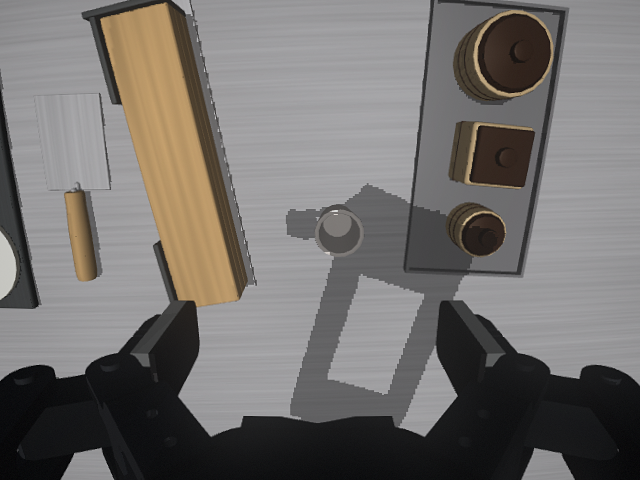

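Wrist view: the board is flush with both fences at yaw 0.149 (the stack is at 0.148). The pots stand at (513,50), (505,157) and (485,233) in the tray. Next I'll measure the bare mats and pick the large pot.

```bash
python3 - <<'E'
from h import *
I=camera_info("top");im=capture("top")
w=(im.min(2)>170).astype(np.uint8);w[:,:175]=0;w[:,245:]=0;w[:145]=0;w[310:]=0
n,l,st,ce=cv2.connectedComponentsWithStats(w)
for k in range(1,n):
    if st[k,4]>300: print(st[k],rect(I,l==k,.016),unproj(I,[ce[k]],.016).round(4))
E
```

```text
[ 189  159   43   40 1603] (array([636.4, 242.6,  83.7,  83.2]), 1.539) [[0.6358 0.2422 0.016 ]]
[190 208  36  35 969] (array([539.1, 246.2,  70.2,  68.4]), -0.77) [[0.5391 0.2458 0.016 ]]
[ 181  249   49   50 1890] (array([442.5, 248.3,  96.7,  94.6]), 0.03) [[0.4423 0.2489 0.016 ]]
```

{"fn": "servo_tool", "kwargs": {
  "commands": [
    [[4,-4,0],-0.02,1],
    [[8,-8,0],-0.05,1],
    [[12,-12,0],-0.05,1],
    [[12,-15.7,-2],-0.05,1],
    [[12,-15.7,-6],-0.05,1],
    [[12,-15.7,-10.5],-0.05,1],
    [[12,-15.7,-15],-0.05,1],
    [[12,-15.7,-19],-0.05,1],
    [[12,-15.7,-21.5],-0.05,1],
    [[12,-15.7,-22],-0.05,1]
  ]
}}

```text
clock: 35.85
ee_pos: [0.6046, -0.2646, 0.0274]
tcp_rot: [0.999, -0.043, -0.003, -0.002]
wrist_force: [-0.9, 0.6, -0.0]
opening: 0.999
```

{"fn": "servo_tool", "kwargs": {
  "commands": [
    [[0.1,0,0],0,1],
    [[0.1,0,0],0,0],
    [[0.1,0,0],0,0],
    [[0.1,0,0],0,0],
    [[0.1,0,0],0,0],
    [[0.1,0,0],0,0],
    [[0.1,0,0.5],0,0],
    [[0.1,0,2],0,0],
    [[0.1,0,6],0,0],
    [[0.1,0,10],0,0]
  ],
  "force": 40
}}

```text
clock: 36.85
ee_pos: [0.6071, -0.2654, 0.1322]
tcp_rot: [0.999, -0.043, -0.001, -0.001]
wrist_force: [1.2, -0.3, -2.7]
opening: 0.752
```

{"fn": "servo_tool", "kwargs": {
  "commands": [
    [[-0.5,2,3],0,0],
    [[-2,6,4],0.02,0],
    [[-4,10.5,5],0.05,0],
    [[-6,14.8,5],0.05,0],
    [[-8,19,5],0.05,0],
    [[-9.8,23.2,5],0.05,0],
    [[-11.6,27.4,5],0.05,0],
    [[-13.2,31.6,5],0.05,0],
    [[-14.8,35.8,5],0.05,0],
    [[-16.5,40,5],0.05,0]
  ]
}}

```text
clock: 37.85
ee_pos: [0.4424, 0.1355, 0.1824]
tcp_rot: [1.0, -0.018, 0.001, -0.0]
wrist_force: [1.0, 0.2, -3.9]
opening: 0.754
```

{"fn": "servo_tool", "kwargs": {
  "commands": [
    [[0,4,0],0,0],
    [[0,8,0],0,0],
    [[0,11.3,0],0,0],
    [[0,11.3,-3],0,0],
    [[0,11.3,-7],0,0],
    [[0,11.3,-10],0,0],
    [[0,11.3,-12.5],0,0],
    [[0,11.3,-13.6],0,0],
    [[0,11.3,-14],0,0],
    [[0,11.3,-14],0,0]
  ]
}}

```text
clock: 38.85
ee_pos: [0.4427, 0.2467, 0.0443]
tcp_rot: [1.0, -0.017, -0.0, 0.0]
wrist_force: [-7.6, -4.8, 22.6]
opening: 0.752
```

{"fn": "servo_tool", "kwargs": {
  "commands": [
    [[0,0,0.1],0,0],
    [[0,0,0.2],0,0],
    [[0,0,0.2],0,0],
    [[0,0,0.2],0,0],
    [[0,0,0.2],0,0],
    [[0,0,0.2],0,0],
    [[0,0,0.2],0,0],
    [[0,0,0.2],0,0],
    [[0,0,0.2],0,0],
    [[0,0,0.2],0,0]
  ]
}}

```text
clock: 39.85
ee_pos: [0.4439, 0.2474, 0.0443]
tcp_rot: [1.0, -0.018, 0.001, -0.0]
wrist_force: [-3.0, -0.9, 9.7]
opening: 0.756
```

{"fn": "servo_tool", "kwargs": {
  "commands": [
    [[0,0,0],0,0.8],
    [[0,0,0],0,0.9],
    [[0,0,0],0,1],
    [[0,0,0],0,1],
    [[0,0,2],0,1],
    [[0,0,6],0,1],
    [[0,0,10.5],0,1],
    [[0,0,14],0,1],
    [[1,-4,14],0,1],
    [[1.5,-9,14],0,1]
  ]
}}

```text
clock: 40.85
ee_pos: [0.4603, 0.158, 0.1851]
tcp_rot: [1.0, -0.016, 0.003, -0.001]
wrist_force: [0.3, -1.7, -1.1]
opening: 1.0
```

{"fn": "servo_tool", "kwargs": {
  "commands": [
    [[0.8,-4.8,0],0,1],
    [[1.6,-9.6,0],0,1],
    [[2.4,-14.4,0],-0.02,1],
    [[3.2,-19.2,0],-0.05,1],
    [[4,-24,0],-0.05,1],
    [[4.8,-28.8,0],-0.05,1],
    [[5.6,-33.6,0],-0.05,1],
    [[6.4,-38.4,0],-0.05,1],
    [[7,-41.8,0],-0.05,1],
    [[7,-41.8,0],-0.05,1]
  ]
}}

```text
clock: 41.85
ee_pos: [0.5293, -0.2658, 0.1832]
tcp_rot: [0.999, -0.045, 0.001, 0.001]
wrist_force: [-0.8, 0.7, 0.1]
opening: 1.004
```

```bash
python3 - <<'E'
from h import *
im=capture("scene");cv2.imwrite("pics/s5.png",im[:,:,::-1])
for t in ["pot_large_center","pot_square_center","pot_small_center","board_center"]:
    print(t,[(round(d["score"],2),[round(float(v),4) for v in d["location"]]) for d in place_of("scene",t)][:4])
print(sense()["ee_pos"],sense()["tcp_rot"])
E
```

```text
pot_large_center [(0.64, [0.526, 0.0101, 0.042]), (0.63, [0.4402, 0.2472, 0.0429])]
pot_square_center [(0.78, [0.5265, -0.2593, 0.0324]), (0.76, [0.2686, 0.222, 0.0288])]
pot_small_center [(0.71, [0.4598, -0.2496, 0.029]), (0.66, [0.5144, 0.3734, 0.0253]), (0.59, [0.4272, 0.3587, 0.031])]
board_center [(0.91, [0.5245, 0.0076, 0.0425])]
[ 0.5276269  -0.25905186  0.18301017] [ 9.99114327e-01 -4.20707034e-02 -5.27252235e-04 -5.81939230e-04]
```

{"fn": "servo_tool", "kwargs": {
  "commands": [
    [[0.1,0,-4],0,1],
    [[0.1,0,-8.5],0,1],
    [[0.1,0,-12.5],0,0.95],
    [[0.1,0,-15],0,0.95],
    [[0.1,0,-15.8],0,0.95],
    [[0.1,0,-15.8],0,0.95],
    [[0.1,0,-15.8],0,0.7],
    [[0.1,0,-15.8],0,0],
    [[0.1,0,-15.8],0,0],
    [[0.1,0,-15.8],0,0]
  ],
  "force": 40
}}

```text
clock: 43.1
ee_pos: [0.5306, -0.2613, 0.0273]
tcp_rot: [0.999, -0.043, 0.002, 0.001]
wrist_force: [0.6, 1.6, 7.0]
opening: 0.6
```

{"fn": "servo_tool", "kwargs": {
  "commands": [
    [[0,0,0],0,0],
    [[0,0,0],0,0],
    [[0,0,0.5],0,0],
    [[0,0,2],0,0],
    [[0,0,5],0,0],
    [[0,0,9],0,0],
    [[0,0,13],0,0],
    [[0,0,15],0,0],
    [[0,0,15],0,0],
    [[0.2,3,15],0,0]
  ]
}}

```text
clock: 44.1
ee_pos: [0.5318, -0.2336, 0.1758]
tcp_rot: [0.999, -0.044, 0.001, 0.001]
wrist_force: [0.2, 0.5, -1.5]
opening: 0.605
```

{"fn": "servo_tool", "kwargs": {
  "commands": [
    [[1,4,0],0,0],
    [[2,8.7,0],0.02,0],
    [[3,13.4,0],0.05,0],
    [[4,18,0],0.05,0],
    [[5,22.6,0],0.05,0],
    [[6,27.2,0],0.05,0],
    [[7.2,31.8,0],0.05,0],
    [[8.4,36.4,0],0.05,0],
    [[9.6,41,0],0.05,0],
    [[10.5,45,0],0.05,0]
  ]
}}

```text
clock: 45.1
ee_pos: [0.6355, 0.2215, 0.1733]
tcp_rot: [1.0, -0.017, -0.001, 0.0]
wrist_force: [0.5, -0.4, -1.5]
opening: 0.601
```

{"fn": "servo_tool", "kwargs": {
  "commands": [
    [[0.2,2.3,0],0,0],
    [[0.2,2.3,0],0,0],
    [[0.2,2.3,-4],0,0],
    [[0.2,2.3,-8],0,0],
    [[0.2,2.3,-11],0,0],
    [[0.2,2.3,-12.7],0,0],
    [[0.2,2.3,-13.2],0,0],
    [[0.2,2.3,-13.3],0,0],
    [[0.2,2.3,-13.3],0,0],
    [[0.2,2.3,-13.3],0,0]
  ]
}}

```text
clock: 46.1
ee_pos: [0.6384, 0.2419, 0.0423]
tcp_rot: [1.0, -0.018, 0.0, -0.0]
wrist_force: [1.5, 0.4, -1.6]
opening: 0.601
```

Not touching yet, so I'll lower a bit more.

{"fn": "servo_tool", "kwargs": {
  "commands": [
    [[0,0,-0.1],0,0],
    [[0,0,-0.15],0,0],
    [[0,0,-0.2],0,0],
    [[0,0,-0.25],0,0],
    [[0,0,-0.3],0,0],
    [[0,0,-0.3],0,0],
    [[0,0,-0.3],0,0],
    [[0,0,-0.3],0,0],
    [[0,0,-0.3],0,0],
    [[0,0,-0.3],0,0]
  ]
}}

```text
clock: 47.1
ee_pos: [0.6383, 0.2423, 0.0403]
tcp_rot: [1.0, -0.017, 0.0, -0.0]
wrist_force: [-2.1, -0.8, 6.3]
opening: 0.603
```

{"fn": "servo_tool", "kwargs": {
  "commands": [
    [[0,0,0],0,0.65],
    [[0,0,0],0,0.75],
    [[0,0,0],0,0.9],
    [[0,0,0],0,0.95],
    [[0,0,2],0,1],
    [[0,0,6],0,1],
    [[0,0,10.5],0,1],
    [[0,0,14],0,1],
    [[-1,-4,14],0,1],
    [[-2.5,-8.5,14],0,1]
  ]
}}

```text
clock: 48.1
ee_pos: [0.615, 0.1578, 0.1812]
tcp_rot: [1.0, -0.016, 0.003, -0.0]
wrist_force: [0.3, -0.9, -1.0]
opening: 1.002
```

{"fn": "servo_tool", "kwargs": {
  "commands": [
    [[-1.7,-4.5,0],0,1],
    [[-3.4,-9,0],0,1],
    [[-5.1,-13.5,0],-0.02,1],
    [[-6.8,-18,0],-0.05,1],
    [[-8.5,-22.5,0],-0.05,1],
    [[-10.2,-27,0],-0.05,1],
    [[-11.9,-31.5,0],-0.05,1],
    [[-13.6,-36,0],-0.05,1],
    [[-15.4,-40.5,0],-0.05,1],
    [[-15.5,-41,0],-0.05,1]
  ]
}}

```text
clock: 49.1
ee_pos: [0.4567, -0.2576, 0.1795]
tcp_rot: [0.999, -0.045, 0.0, 0.001]
wrist_force: [0.6, 0.5, -0.6]
opening: 1.001
```

```bash
python3 - <<'E'
from h import *
im=capture("top");cv2.imwrite("pics/t6.png",cv2.resize(im[130:330,150:420],(800,593))[:,:,::-1])
capture("wrist");print(place_of("wrist","pot_small_center")[:1])
for t in ["pot_large_center","pot_square_center"]:
    print(t,[(round(d["score"],2),[round(float(v),4) for v in d["location"]]) for d in place_of("top",t)][:4])
print(sense()["ee_pos"],sense()["tcp_rot"])
E
```

```text
[{'location': [0.4567, -0.255, 0.0265], 'score': 0.73}]
pot_large_center [(0.61, [0.4427, 0.2498, 0.0411]), (0.26, [0.5258, 0.0091, -0.0011])]
pot_square_center [(0.88, [0.6356, 0.2428, 0.0465]), (0.76, [0.2729, 0.2237, 0.0253])]
[ 0.45844424 -0.25132933  0.17912235] [ 9.99114196e-01 -4.20782482e-02 -1.23666630e-04 -4.77615428e-04]
```

View pics/t6.png

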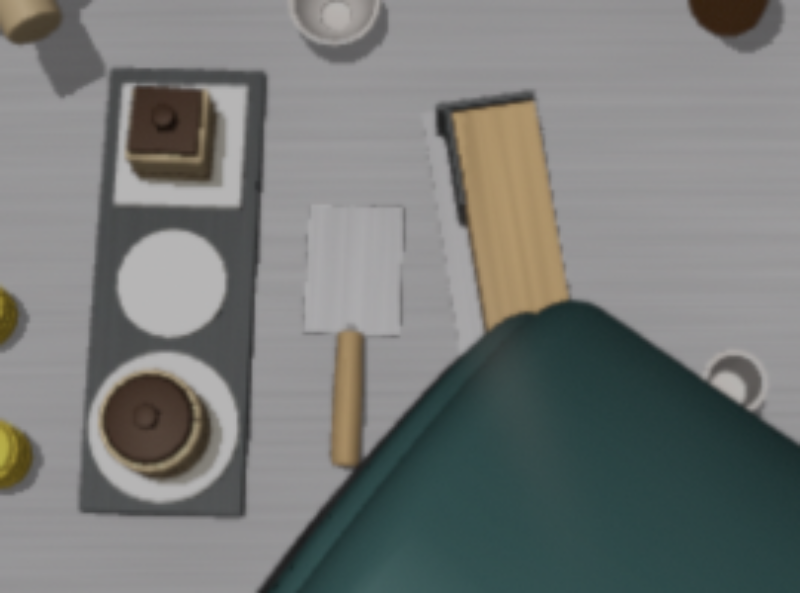

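The large and square pots stand on their mats at (150,420) and (168,130), leaning outward only by perspective, with the centres within about 2 mm. Now the small pot.

{"fn": "servo_tool", "kwargs": {
  "commands": [
    [[0,-0.1,-4],0,1],
    [[0,-0.1,-8.5],0,0.9],
    [[0,-0.1,-12.5],0,0.8],
    [[0,-0.1,-15],0,0.8],
    [[0,-0.1,-15.5],0,0.8],
    [[0,-0.1,-15.5],0,0.8],
    [[0,-0.1,-15.5],0,0.6],
    [[0,-0.1,-15.5],0,0],
    [[0,-0.1,-15.5],0,0],
    [[0,-0.1,-15.5],0,0]
  ],
  "force": 35
}}

```text
clock: 50.35
ee_pos: [0.4596, -0.2542, 0.0261]
tcp_rot: [0.999, -0.043, 0.002, 0.001]
wrist_force: [1.3, 2.7, 8.6]
opening: 0.503
```

{"fn": "servo_tool", "kwargs": {
  "commands": [
    [[0,0,0],0,0],
    [[0,0,0],0,0],
    [[0,0,0.5],0,0],
    [[0,0,2],0,0],
    [[0,0,5],0,0],
    [[0,0,9],0,0],
    [[0,0,13],0,0],
    [[0,0,15],0,0],
    [[0,0,15],0,0],
    [[0.2,3,15],0,0]
  ]
}}

```text
clock: 51.35
ee_pos: [0.4612, -0.2265, 0.1751]
tcp_rot: [0.999, -0.044, 0.002, 0.002]
wrist_force: [-0.0, 1.2, -1.0]
opening: 0.501
```

{"fn": "servo_tool", "kwargs": {
  "commands": [
    [[0.8,4,0],0,0],
    [[1.6,8.7,0],0.02,0],
    [[2.4,13.4,0],0.05,0],
    [[3.2,18,0],0.05,0],
    [[4,22.6,0],0.05,0],
    [[4.8,27.2,0],0.05,0],
    [[5.6,31.8,0],0.05,0],
    [[6.4,36.4,0],0.05,0],
    [[7.2,41,0],0.05,0],
    [[7.8,45,0],0.05,0]
  ]
}}

```text
clock: 52.35
ee_pos: [0.5375, 0.2284, 0.1729]
tcp_rot: [1.0, -0.017, -0.001, 0.0]
wrist_force: [0.1, -1.0, -0.7]
opening: 0.499
```

{"fn": "servo_tool", "kwargs": {
  "commands": [
    [[0.2,1.9,0],0,0],
    [[0.2,1.9,0],0,0],
    [[0.2,1.9,-4],0,0],
    [[0.2,1.9,-8],0,0],
    [[0.2,1.9,-11],0,0],
    [[0.2,1.9,-12.7],0,0],
    [[0.2,1.9,-13.1],0,0],
    [[0.2,1.9,-13.3],0,0],
    [[0.2,1.9,-13.4],0,0],
    [[0.2,1.9,-13.4],0,0]
  ]
}}

```text
clock: 53.35
ee_pos: [0.541, 0.2453, 0.0413]
tcp_rot: [1.0, -0.018, 0.001, -0.0]
wrist_force: [0.6, -0.3, -0.9]
opening: 0.496
```

{"fn": "servo_tool", "kwargs": {
  "commands": [
    [[0,0,-0.1],0,0],
    [[0,0,-0.15],0,0],
    [[0,0,-0.2],0,0],
    [[0,0,-0.25],0,0],
    [[0,0,-0.3],0,0],
    [[0,0,-0.35],0,0],
    [[0,0,-0.35],0,0],
    [[0,0,-0.35],0,0],
    [[0,0,-0.35],0,0],
    [[0,0,-0.35],0,0]
  ]
}}

```text
clock: 54.35
ee_pos: [0.5406, 0.2455, 0.039]
tcp_rot: [1.0, -0.017, 0.001, -0.0]
wrist_force: [-5.3, -1.2, 18.0]
opening: 0.5
```

Firm contact. I'll ease up and release.

{"fn": "servo_tool", "kwargs": {
  "commands": [
    [[0,0,0.15],0,0],
    [[0,0,0.2],0,0],
    [[0,0,0.2],0,0.52],
    [[0,0,0.2],0,0.6],
    [[0,0,0.2],0,0.7],
    [[0,0,0.2],0,0.8],
    [[0,0,1],0,0.9],
    [[0,0,4],0,1],
    [[0,0,8.5],0,1],
    [[0,0,13.5],0,1]
  ]
}}

```text
clock: 55.35
ee_pos: [0.5391, 0.245, 0.1725]
tcp_rot: [1.0, -0.018, -0.001, 0.0]
wrist_force: [1.5, 0.5, 0.6]
opening: 1.003
```

{"fn": "servo_tool", "kwargs": {
  "commands": [
    [[-1,-3,2],0,1],
    [[-3,-7,4],0,1],
    [[-5,-11,6],0,1],
    [[-5,-13,7],0,1],
    [[-5,-13,7],0,1],
    [[-5,-13,7],0,1],
    [[-5,-13,7],0,1],
    [[-5,-13,7],0,1],
    [[-5,-13,7],0,1],
    [[-5,-13,7],0,1]
  ]
}}

```text
clock: 56.35
ee_pos: [0.4901, 0.1159, 0.2413]
tcp_rot: [1.0, -0.017, -0.0, -0.0]
wrist_force: [-0.2, -0.2, -0.8]
opening: 0.999
```

```bash
python3 - <<'E'
from h import *
I=camera_info("wrist");im=capture("wrist");cv2.imwrite("pics/w7.png",im[:,:,::-1])
hsv=cv2.cvtColor(im,cv2.COLOR_RGB2HSV)
w=cv2.inRange(hsv,(8,70,90),(25,255,255));n,l,st,ce=cv2.connectedComponentsWithStats(w)
for k in range(1,n):
    if st[k,4]>6000: print(st[k],"z52",rect(I,l==k,.052))
for t in ["pot_large_center","pot_square_center","pot_small_center","board_center"]:
    print(t,[(round(d["score"],2),[round(float(v),4) for v in d["location"]]) for d in place_of("wrist",t)][:3])
E
```

```text
[  394     0    98   309 20722] z52 (array([525.2,  10.6, 249. ,  55.9]), 0.149)
pot_large_center [(0.61, [0.4387, 0.2504, 0.045])]
pot_square_center [(0.87, [0.637, 0.2467, 0.045]), (0.57, [0.2712, 0.2202, 0.0307])]
pot_small_center [(0.82, [0.4202, 0.3599, 0.0272]), (0.77, [0.5403, 0.2432, 0.0377]), (0.7, [0.5212, 0.3685, 0.0259])]
board_center [(0.64, [0.522, 0.0125, 0.048])]
```

View pics/w7.png

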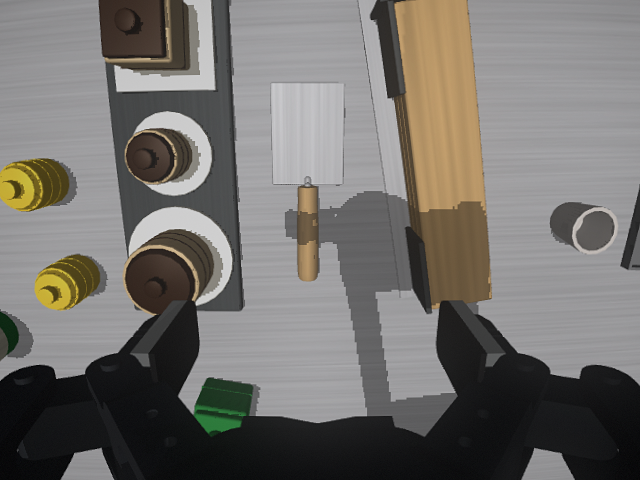

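All three pots stand on their own mats at (160,280), (150,157) and (130,25). The board at (440,150) is flush with both fences. I'm handing in.

```bash
python3 -c "
from station import *
print(job_done())"
```

```text
the job is handed in; nothing more can be done
None
```

The job is done and handed in at about 56 s of the 144 s allowed; the hand-in itself reported no verdict. I moved the three pots into the drip tray, then slid the board on the stack against both fences until the wrist force showed contact. Last, I stood each pot on its own mat.

**Board:** the final wrist picture puts its centre at (525.2, 10.6) mm with yaw 0.149 rad. The stack measured (525.2, 10.8) mm and 0.148 rad before the board went on.

**Pots:** the last position readings are within about 5 mm of the mat centres, against the 15 mm allowed. All three look upright and released. Cameras disagreed by up to about 4 mm on single pots: the square pot's y was 0.2428 m from the top camera and 0.2467 m from the wrist camera. That is within the networks' stated accuracy.

**Set-downs:** two were firmer than planned, about 23 N at the wrist for the large pot and 18 N for the small one. I eased both off before opening the gripper, and no check failed.

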